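# Run a drilled plate out over the end of its ledge

### The arm

A 7-joint arm with a two-finger parallel gripper is mounted at the origin on the work surface; the furniture and walls round the work are solid. World frame = base frame: x ahead of the robot, y to its left, z up, the work surface at z = 0. Lengths are in m, angles in rad, forces in N, time in s.
With the tool pointing down it reaches from about 0.4 to 0.85 m from the base axis. Payload 10.4 kg.
Tool frame: the origin (TCP) lies at the very end of the fingers, on their centre line; the grasp point (between the pads) lies 19 mm behind it; z points along the fingers, y is the direction in which the jaws open and shut (so a half turn about z gives the same grasp; the last joint's range is limited). The gripper opens to 85 mm and grips with 20 to 120 N. Pads are 22 mm wide; open, the fingers measure 114 mm over their backs; the gripper's body (76 mm by 85 mm) begins 54 mm behind the grasp point. The pads swing forward as they close: fully open they stand 13 mm farther back than shut.
Start: joints at [-1.302, 0.332, -0.065, 1.46, 0.022, 1.35, -0.088], TCP at [0.18, 0.599, 0.231] pointing down, gripper open.
Joint ranges: [-2.6, 2.6], [-0.5, 2.12], [-1.47, 1.34], [0.16, 2.42], [-1.27, 4.41], [0.06, 2.06], [-2.6, 2.6]. Speed limits (rad/s): [2.22, 2.22, 2.79, 2.79, 3.14, 3.14, 3.14].

### API

Orientations are given as a unit quaternion [x, y, z, w].
In Python, from bench import * gives the robot as it stands. The module is installed in compiled form; this text tells all that it offers.
- The arm moves only by the tool drive_tool, never from a script. Its argument "plan" is one flat list of numbers, 4 for each row, row after row: the shift along the world's x, y, z in units of 40 mm (1.0 is 40 mm), then the turn about the world's z in units of 5 degrees (1.0 is 5 degrees). In form: [x, y, z, twist, x, y, z, twist, ...]. A call has 1 to 20 rows; each row is the pose to reach, as a shift and turn from the pose commanded when the call began; what a row does not reach only later rows make up. A row lasts 1/10 s, in which the tool goes at most 50 mm and 8.59 degrees, less where a joint would pass 70% of its speed; a pose out of reach is approached as far as the arm can. A call with a gripper value outside its range is refused whole. "gripper" is the gripper's target within -1 to 1 (fully open at 1, half-way at 0, shut at -1), set as the call begins (left out, the last holds). The fingers move at their own pace and stop on an object; "grip_force" is the grip in N (left out, the last holds). Time passes only in rows, so rows that repeat a pose let the fingers close. It gives the time, the measured TCP pose, the force and the opening at its end, in the units of the state.
- get_state(): the state, without advancing time (a new reading comes with each control period).
- read_camera(name): name is "side" or "top" or "wrist"; returns a dict with "color" (420x560x3 uint8, red, green, blue), "fx", "fy", "cx", "cy" (pixels), "xyz" and "orientation" of the camera in the world. Camera axes: x right, y up, looking along -z (the intrinsics and any distortion apply to the point x, -y, -z); pixel columns grow to the right and rows downward; lengths in m; the calibration is good to about 2 mm. A picture is of the moment at which its call begins. There is no depth.
- finish_job(): hands the job in, once; it reports no verdict.
The state is a dict: "t": time; "joint_pos": joint angles; "dq": joint speeds; "effort": joint torques, N m; "eef_pos": TCP position; "ee_rot": TCP orientation; "wrist_force": force on the tool from outside, world axes, zero at the start; "moment": the same for the moment, N m; "grip_width": opening from 0.0 (shut) to 1.0 (fully open).
Only numpy, scipy, OpenCV 4.12 (cv2) and the standard library are available. Lean on these libraries where they do the work, as an engineer would, in place of code of your own. Each camera call takes 0.05 s, during which the arm holds its last target.

### The job

Two flat steel plates lie side by side on the low wooden ledge. With the fingertips, push the plate with the two round holes along its lane, toward the ledge's open end, until about 3 cm of it sticks out past the end of the ledge, so that both holes hang clear; leave it lying flat and take the hand away. Do not pick it up or let it tip, and leave the plain plate, jar and cup where they are.

Things in the scene. Friction and masses are not known exactly. Their poses are not given: they have to be found in the camera images.
- ledge: fixed wooden ledge 240 mm long (x), 156 wide (y), flat top 50 mm above the table. Origin: centre of underside. x points to the open end, at the robot's left. Dark guide strips along x, 5 mm high, 8 wide, at y = -74, 0, +74 mm, make two lanes 66 mm wide, centred at y = -37 and +37 mm. A stop strip 10 mm high, 12 wide closes the lanes at the other end (x = -118 to -106 mm)
- ledge_lip (a point): middle of the top edge of the ledge's open end, at the height of the board top (50 mm above the table), 120 mm from the ledge's origin along its x; same axes as the ledge
- holed_plate: steel plate 110 x 60 x 6 mm, about 0.3 kg, loose and flat in one lane with 3 mm play each side, with two 14 mm through holes at x = +40, y = -16 and +16 mm. Origin: centre of underside; x along its length, toward the open end. At the start its leading end lies 20 to 50 mm inside the open end; behind its trailing end (x = -55 mm) is at least 60 mm of bare board. It tips off at 55 mm of overhang
- plate_end (a point): middle of the lower edge of the holed plate's leading end, 55 mm from its origin along its x
- plain_plate: steel plate 110 x 60 x 6 mm, about 0.3 kg, loose and flat in the other lane with 3 mm play each side, without holes; to be left alone. Origin: centre of its underside
- glass_jar: small glass jar, 62 mm across, 82 mm tall, upright on the table to the right of the ledge; leave alone. Origin: centre of its underside
- bamboo_cup: bamboo cup, 66 mm across, 95 mm tall, upright on the table to the right of the ledge; leave alone. Origin: centre of its underside

How it is judged:
At the end, for the whole second after the job is handed in: the holed plate's leading end is 22 to 44 mm past the ledge's open end, the plate lies flat on the board (within 3 mm in height and 3 degrees), along its lane within 7 degrees, at rest; the plain plate is within 10 mm and jar and cup within 20 mm of where they stood (x of plate_end in the frame of ledge_lip between 0.022 and 0.044 m and z of plate_end in the frame of ledge_lip between -0.002 and 0.003 m and angle between holed_plate's own z axis and vertical below 0.05 rad and angle between the x axis of holed_plate and the x axis of ledge, either way round below 0.12 rad and linear speed of holed_plate below 0.01 m/s and distance of plain_plate from where it was at the start of the episode below 0.01 m and distance of each of glass_jar, bamboo_cup from where it was at the start of the episode below 0.02 m); the robot touches nothing.
It fails at once if the holed plate is lifted off the ledge (8 mm or more) (z of holed_plate in the frame of ledge_lip above 0.008 m).
It fails at once if the holed plate tips or falls (angle between holed_plate's own z axis and vertical above 0.15 rad or z of holed_plate in the frame of ledge_lip below -0.01 m).
It fails at once if the plain plate is moved 10 mm or more (distance of plain_plate from where it was at the start of the episode above 0.01 m).
It fails at once if the jar or cup is moved 20 mm or more (distance of any of glass_jar, bamboo_cup from where it was at the start of the episode above 0.02 m).
It also fails if it takes over 35 s, if anything falls off the work surface, if the arm or the gripper's body presses on something with over 40 N, if the wrist force passes 120 N, or if a joint passes its speed limit or range.

## Working session

There is one attempt and no reset: what is moved stays moved. The work goes in short steps, Python scripts to look and compute and a tool call to move; the robot and the scene stay as the last step left them, time stands still between calls to the robot, and variables do not carry over. Pictures are saved under pics/ and viewed, and the job is handed in when it is done.

Besides the shell and the picture viewer there is one more tool, called after "Request:" by a JSON object that holds its "op" and its "data". drive_tool: Moves the arm, as the interface text tells. Its arguments: {"type":"object","properties":{"plan":{"type":"array"},"gripper":{"type":"number"},"grip_force":{"type":"number"}},"required":["plan"]}

```bash
mkdir -p pics; python3 - <<'E'
from bench import *
import cv2
s=get_state();print(s)
for n in("side","top","wrist"):
    c=read_camera(n);cv2.imwrite(f"pics/{n}0.png",c["color"][:,:,::-1]);print(n,{k:v for k,v in c.items() if k!="color"})
E
```

```text
{'t': 0.0, 'joint_pos': array([-1.30157724,  0.33287466, -0.06472869,  1.46092851,  0.0216362 ,
        1.34990257, -0.08849425]), 'dq': array([-1.30406739e-03,  1.71320153e-03,  2.99347668e-03,  3.84443378e-04,
        7.35298571e-05,  4.67652695e-04,  4.80573740e-05]), 'effort': array([ 8.49073640e-04, -6.25448871e+01,  4.96135920e-02, -3.91608596e+01,
        1.63086306e-02,  1.00418204e-02,  5.06429092e-05]), 'eef_pos': array([0.17970276, 0.59822127, 0.23052039]), 'ee_rot': array([ 1.45361888e-01,  9.89378300e-01, -7.05710493e-04, -5.75494166e-05]), 'wrist_force': array([-0.73163953,  0.027767  ,  0.38156677]), 'moment': array([ 0.03145363, -0.04976601,  0.02053743]), 'grip_width': 1.0012598178389605}
side {'fx': 508.86910504495035, 'fy': 508.86910504495035, 'cx': 284.1058341775541, 'cy': 212.96507641344286, 'xyz': array([ 0.63170205, -0.59480475,  0.87565643]), 'orientation': array([0.30910373, 0.03861923, 0.13428495, 0.94070771])}
top {'fx': 525.8649122256168, 'fy': 525.8649122256168, 'cx': 271.1070359848684, 'cy': 209.17072561261986, 'xyz': array([ 0.31856042, -0.03816689,  1.08094349]), 'orientation': array([ 0.05825198, -0.04950873, -0.69591366,  0.71404466])}
wrist {'fx': 320.76695967494436, 'fy': 320.76695967494436, 'cx': 276.6792509269536, 'cy': 208.73972312081983, 'xyz': array([0.10697192, 0.61969976, 0.37201364]), 'orientation': array([-0.121221  , -0.0896785 ,  0.58992246,  0.79325578])}
```

View pics/side0.png

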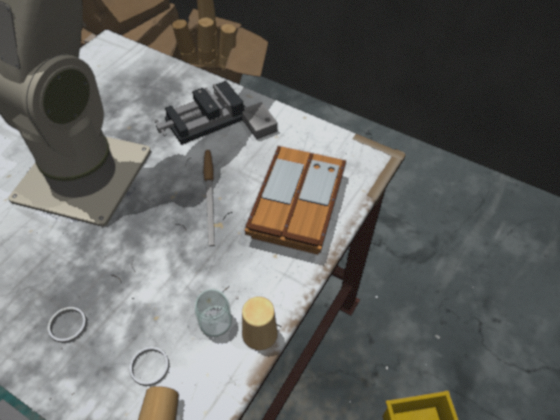

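View pics/top0.png

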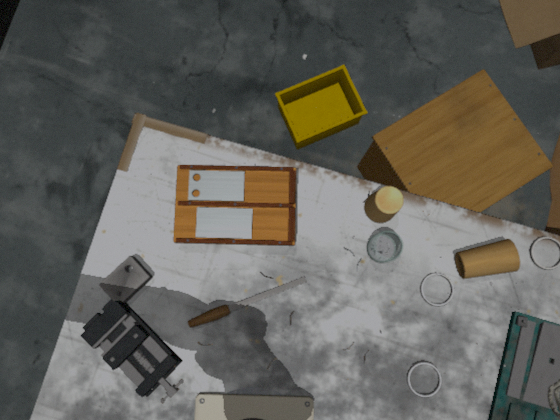

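View pics/wrist0.png

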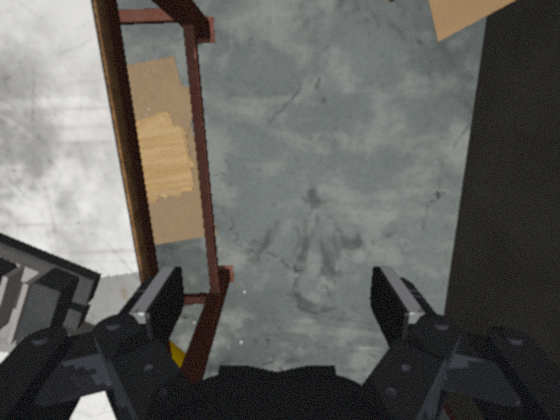

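The top view shows the ledge at columns 175–297, rows 166–244. The holed plate is in the far (upper) lane, holes at about (196,178) and (196,193), with the open end to the left. The jar is near (384,245) and the cup near (385,203).

```bash
cat > h.py <<'E'
import numpy as np, cv2
from scipy.spatial.transform import Rotation as R
def ray(c,u,v,z):
    d=R.from_quat(c["orientation"]).apply([(u-c["cx"])/c["fx"],-(v-c["cy"])/c["fy"],-1.0])
    return c["xyz"]+d*(z-c["xyz"][2])/d[2]
def proj(c,p):
    q=R.from_quat(c["orientation"]).inv().apply(np.asarray(p)-c["xyz"])
    return np.array([c["cx"]-c["fx"]*q[0]/q[2], c["cy"]+c["fy"]*q[1]/q[2]])
E
python3 - <<'E'
from bench import *
from h import *
c=read_camera("top");im=c["color"][:,:,::-1]
cv2.imwrite("pics/t1.png",cv2.resize(im[150:260,160:310],None,fx=5,fy=5,interpolation=cv2.INTER_CUBIC))
d=read_camera("side");im=d["color"][:,:,::-1]
cv2.imwrite("pics/s1.png",cv2.resize(im[140:255,235:360],None,fx=5,fy=5,interpolation=cv2.INTER_CUBIC))
for cc,n in((c,"top"),(d,"side")):
    i=cc["color"].astype(int); 
    m=((i.max(2)-i.min(2))<45)&(i.min(2)>90)
    box=(165,255,175,300) if n=="top" else (145,250,250,350)
    M=np.zeros(m.shape,np.uint8);a,b,e,f=box;M[a:b,e:f]=m[a:b,e:f]
    cs,_=cv2.findContours(M,cv2.RETR_EXTERNAL,cv2.CHAIN_APPROX_NONE)
    for k in cs:
        if cv2.contourArea(k)>300:
            bp=cv2.boxPoints(cv2.minAreaRect(k));print(n,cv2.contourArea(k));
            for p in bp: print(p.round(1),ray(cc,*p,.056).round(4))
for p in[(179,166),(296,166),(297,244),(175,243)]:print(ray(c,*p,.05).round(4))
E
```

```text
top 1657.5
[194.8 237. ] [0.4172 0.1246 0.056 ]
[195.6 206.2] [0.4782 0.1259 0.056 ]
[252.3 207.7] [0.478  0.0138 0.056 ]
[251.5 238.5] [0.417  0.0134 0.056 ]
top 1610.5
[188. 170.] [0.551  0.1448 0.056 ]
[244. 170.] [0.5537 0.0328 0.056 ]
[244. 200.] [0.493  0.0307 0.056 ]
[188. 200.] [0.4902 0.1417 0.056 ]
top 1423.0
[175. 165.] [0.5606 0.1714 0.056 ]
[299. 165.] [ 0.5666 -0.0767  0.056 ]
[299. 254.] [ 0.3891 -0.0799  0.056 ]
[175. 254.] [0.3829 0.1617 0.056 ]
side 1187.0
[298.1 198.1] [0.4904 0.0303 0.056 ]
[310.1 156.9] [0.4858 0.1477 0.056 ]
[339.5 165.4] [0.5525 0.1417 0.056 ]
[327.5 206.7] [0.553 0.026 0.056]
side 1177.5
[260.6 196.8] [0.416  0.0119 0.056 ]
[275.8 154.4] [0.4121 0.1335 0.056 ]
[304.1 164.5] [0.4789 0.1227 0.056 ]
[289.  206.9] [0.4786 0.0034 0.056 ]
side 2778.5
[250. 145.] [0.3493 0.1441 0.056 ]
[349. 145.] [0.5598 0.2069 0.056 ]
[349. 249.] [ 0.6153 -0.0606  0.056 ]
[250. 249.] [ 0.4348 -0.1138  0.056 ]
[0.5602 0.1644 0.05  ]
[ 0.5658 -0.0709  0.05  ]
[ 0.409  -0.0759  0.05  ]
[0.4048 0.164  0.05  ]
```

View pics/t1.png

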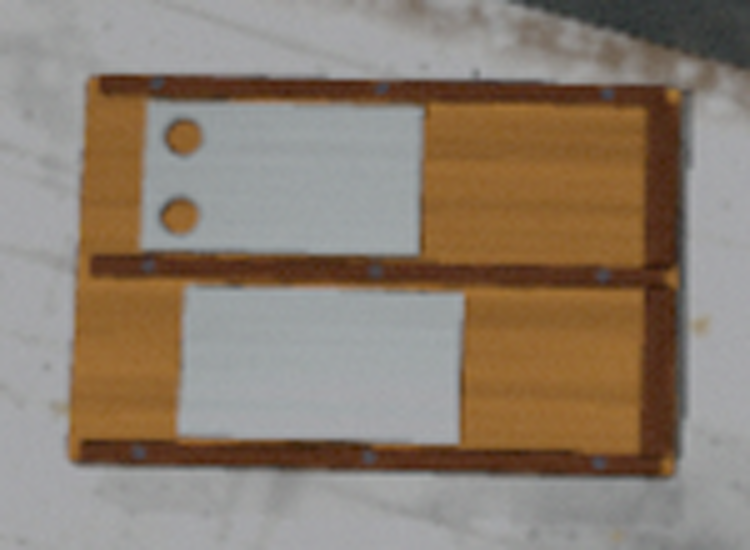

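View pics/s1.png

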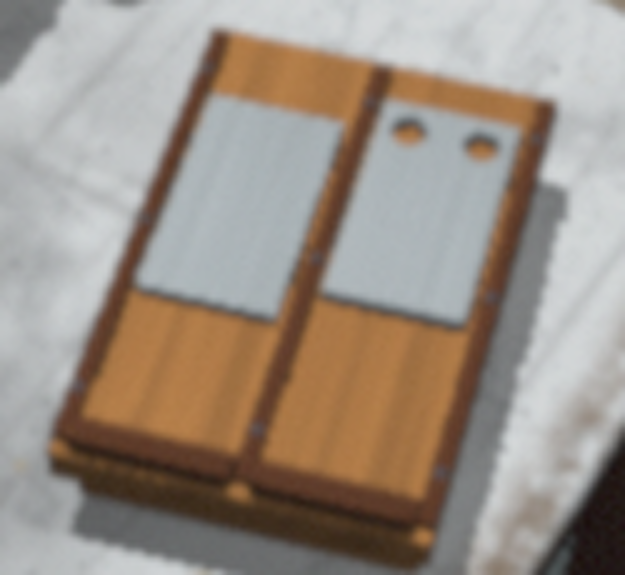

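```bash
python3 - <<'E'
from bench import *
from h import *
def rep(c,off,led,pl,pp):
    f=lambda x,y,z:ray(c,(x+.5)/5-.5+off[0],(y+.5)/5-.5+off[1],z)
    L=np.array([f(*p,.05) for p in led]);P=np.array([f(*p,.056) for p in pl]);Q=np.array([f(*p,.056) for p in pp])
    print("ledge",L.round(4).tolist());print("plate",P.round(4).tolist())
    # order: farOpen, farStop, nearStop, nearOpen
    lip=(L[0]+L[3])/2;st=(L[1]+L[2])/2;d=(lip-st)[:2];print("len",np.linalg.norm(d));d/=np.linalg.norm(d)
    print("lip",lip.round(4),"yaw deg",np.degrees(np.arctan2(d[1],d[0])))
    for n,X in(("holed",P),("plain",Q)):
        print(n,"lead",((X[0]+X[3])/2).round(4),"trail",((X[1]+X[2])/2).round(4),"along rel lip",((X-lip)[:,:2]@d).round(4))
c=read_camera("top");rep(c,(160,150),[(90,75),(682,88),(672,475),(70,462)],[(148,99),(424,105),(421,257),(140,250)],[(184,286),(465,292),(460,444),(178,438)])
c=read_camera("side");rep(c,(235,140),[(555,102),(435,540),(50,450),(215,30)],[(520,122),(464,326),(322,295),(387,100)],[(345,120),(274,321),(137,290),(212,95)])
E
```

```text
ledge [[0.563, 0.1674, 0.05], [0.5633, -0.071, 0.05], [0.4077, -0.07, 0.05], [0.4067, 0.1669, 0.05]]
plate [[0.5523, 0.1424, 0.056], [0.5525, 0.032, 0.056], [0.491, 0.0311, 0.056], [0.491, 0.1425, 0.056]]
len 0.23764836148212728
lip [0.4849 0.1671 0.05  ] yaw deg 90.15858760927084
holed lead [0.5217 0.1425 0.056 ] trail [0.5217 0.0315 0.056 ] along rel lip [-0.0249 -0.1353 -0.1361 -0.0246]
plain lead [0.4469 0.1241 0.056 ] trail [0.4473 0.0132 0.056 ] along rel lip [-0.0427 -0.1539 -0.1537 -0.0431]
ledge [[0.5613, 0.1664, 0.05], [0.564, -0.0685, 0.05], [0.409, -0.0706, 0.05], [0.4068, 0.1653, 0.05]]
plate [[0.5497, 0.1452, 0.056], [0.5518, 0.0307, 0.056], [0.4925, 0.0297, 0.056], [0.4917, 0.1412, 0.056]]
len 0.23541578537364327
lip [0.484  0.1659 0.05  ] yaw deg 90.60509910967151
holed lead [0.5207 0.1432 0.056 ] trail [0.5221 0.0302 0.056 ] along rel lip [-0.0214 -0.1359 -0.1362 -0.0248]
plain lead [0.4477 0.1235 0.056 ] trail [0.4483 0.011  0.056 ] along rel lip [-0.041  -0.1545 -0.1544 -0.0429]
```

The two views agree. The lip is at y≈0.167 and the ledge runs along world +y. The holed plate's leading end is about 24.5 mm inside the lip, and its lane centre is x≈0.5215. I'll shut the gripper and travel high to a point behind the trailing end.

Request:
{"op": "drive_tool", "data": {"plan": [0.6, -0.6, 0.2, 0.4, 1.3, -1.3, 0.4, 0.8, 2.0, -2.0, 0.5, 1.2, 2.7, -2.7, 0.5, 1.6, 3.4, -3.4, 0.5, 2.0, 4.1, -4.1, 0.5, 2.4, 4.8, -4.8, 0.5, 2.8, 5.4, -5.5, 0.5, 3.2, 5.9, -6.2, 0.5, 3.4, 6.3, -7.1, 0.5, 3.4, 6.6, -8.0, 0.5, 3.4, 6.9, -8.9, 0.5, 3.4, 7.2, -9.8, 0.5, 3.4, 7.5, -10.7, 0.5, 3.4, 7.8, -11.7, 0.5, 3.4, 8.1, -12.7, 0.4, 3.4, 8.3, -13.7, 0.2, 3.4, 8.4, -14.6, 0, 3.4, 8.5, -15.3, 0, 3.4, 8.5, -15.3, 0, 3.4], "gripper": -1, "grip_force": 40}}

```text
t: 2.35
eef_pos: [0.5198, -0.0181, 0.2314]
ee_rot: [0.001, 1.0, -0.001, 0.0]
wrist_force: [-0.4, -0.5, -0.5]
grip_width: 0.001
```

Request:
{"op": "drive_tool", "data": {"plan": [0, 0.1, -0.8, 0, 0, 0.1, -1.6, 0, 0, 0.1, -2.4, 0, 0, 0.1, -3.1, 0, 0, 0.1, -3.6, 0, 0, 0.1, -3.9, 0, 0, 0.1, -3.9, 0, 0, 0.1, -3.9, 0]}}

```text
t: 3.15
eef_pos: [0.5203, -0.0091, 0.0761]
ee_rot: [-0.003, 1.0, 0.0, 0.0]
wrist_force: [0.3, -0.2, -0.3]
grip_width: -0.001
```

```bash
python3 - <<'E'
from bench import *
from h import *
s=get_state();print(s["eef_pos"],s["wrist_force"])
c=read_camera("top");im=c["color"][:,:,::-1]
d=read_camera("side");i2=d["color"][:,:,::-1]
w=read_camera("wrist")["color"][:,:,::-1]
cv2.imwrite("pics/m2.png",np.hstack([cv2.resize(i2[140:255,235:360],(400,368)),cv2.resize(w,(400,368))]))
print(proj(d,s["eef_pos"]),proj(c,s["eef_pos"]))
E
```

```text
[ 0.52031872 -0.00914372  0.07613346] [ 0.33016758 -0.20485895 -0.33095293]
[307.92580837 210.48809913] [264.30851333 184.91584666]
```

View pics/m2.png

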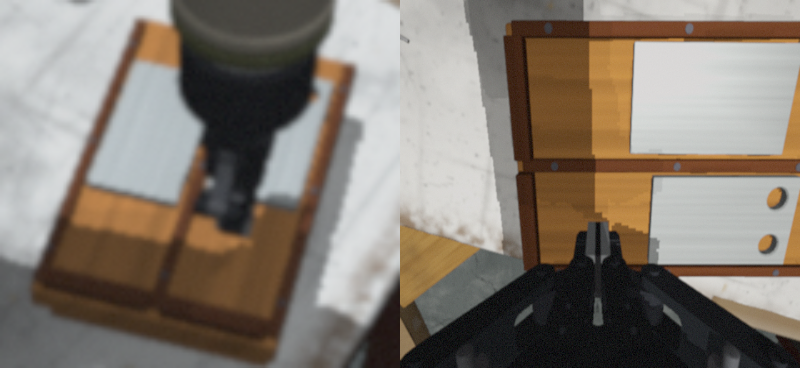

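The wrist view shows the shut fingertips, tip near (598,225) in the montage, over the bare board in the holed plate's lane. They are clear of its trailing edge at column 650. Next I lower to about 3 mm above the board.

Request:
{"op": "drive_tool", "data": {"plan": [0, 0, -0.2, 0, 0, 0, -0.4, 0, 0, 0, -0.5, 0, 0, 0, -0.55, 0, 0, 0, -0.55, 0]}}

```text
t: 3.8
eef_pos: [0.5195, -0.0095, 0.0529]
ee_rot: [-0.002, 1.0, -0.0, -0.0]
wrist_force: [-0.4, -0.7, 0.1]
grip_width: 0.0
```

Request:
{"op": "drive_tool", "data": {"plan": [0.05, 0.1, 0, 0, 0.05, 0.2, 0, 0, 0.05, 0.3, 0, 0, 0.05, 0.4, 0, 0, 0.05, 0.5, 0, 0, 0.05, 0.6, 0, 0, 0.05, 0.7, 0, 0, 0.05, 0.8, 0, 0, 0.05, 0.9, 0, 0, 0.05, 1.0, 0, 0, 0.05, 1.1, 0, 0, 0.05, 1.2, 0, 0, 0.05, 1.3, 0, 0, 0.05, 1.4, 0, 0, 0.05, 1.5, 0, 0, 0.05, 1.55, 0, 0, 0.05, 1.6, 0, 0, 0.05, 1.6, 0, 0]}}

```text
t: 5.6
eef_pos: [0.5218, 0.055, 0.0534]
ee_rot: [-0.003, 1.0, 0.0, -0.0]
wrist_force: [-0.3, 0.0, 0.6]
grip_width: 0.002
```

```bash
python3 - <<'E'
from bench import *
from h import *
s=get_state();print(s["eef_pos"],s["wrist_force"])
c=read_camera("top");im=c["color"][:,:,::-1]
d=read_camera("side");i2=d["color"][:,:,::-1]
w=read_camera("wrist")["color"][:,:,::-1]
cv2.imwrite("pics/m3.png",np.hstack([cv2.resize(im[150:260,140:290],(400,293)),cv2.resize(w,(400,293))]))
cv2.imwrite("pics/s3.png",cv2.resize(i2[125:240,235:360],None,fx=5,fy=5,interpolation=cv2.INTER_CUBIC))
E
```

```text
[0.52178727 0.05504285 0.05335203] [-0.33648205  0.04694206  0.5812906 ]
```

View pics/m3.png

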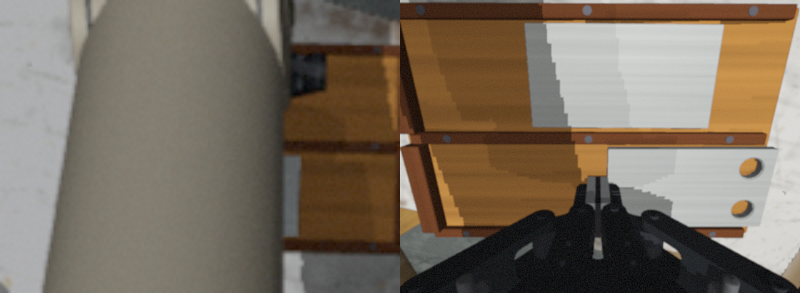

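View pics/s3.png

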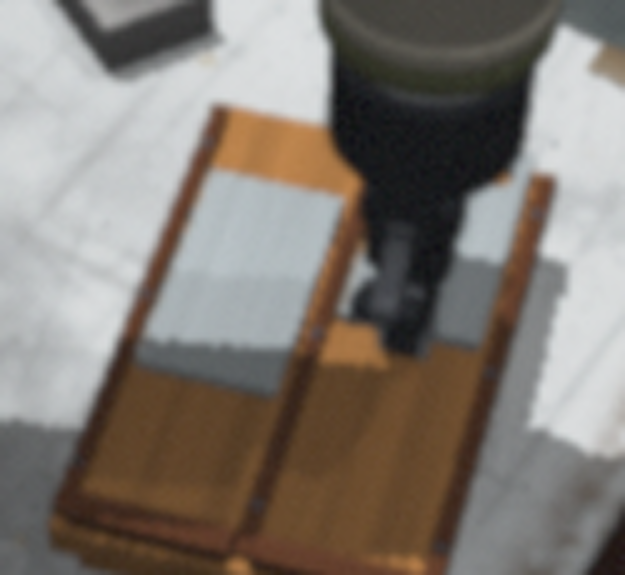

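The plate has moved, and in the wrist view its end sits a little past the ledge end near column 775. I'll measure it from the wrist camera at full resolution.

```bash
python3 - <<'E'
from bench import *
from h import *
import pickle
w=read_camera("wrist");pickle.dump(w,open("w4.pkl","wb"))
i=w["color"][:,:,::-1]
cv2.imwrite("pics/w4.png",cv2.resize(i[180:360,270:560],None,fx=2.7,fy=2.7,interpolation=cv2.INTER_CUBIC))
E
```

```text
(no output)
```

View pics/w4.png

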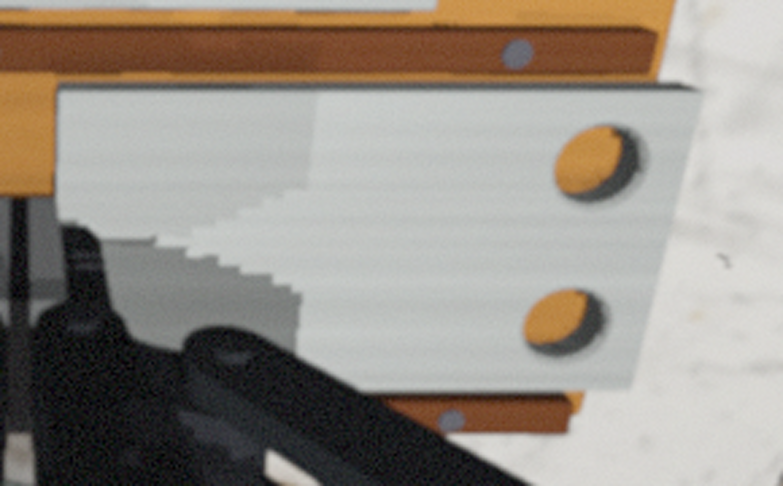

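```bash
python3 - <<'E'
from h import *
import pickle
c=pickle.load(open("w4.pkl","rb"))
f=lambda x,y,z:ray(c,(x+.5)/2.7-.5+270,(y+.5)/2.7-.5+180,z).round(4)
print("lead",f(703,92,.056),f(633,390,.056),"trail",f(57,90,.056),"board end",f(661,75,.05),f(578,410,.05))
E
```

```text
lead [0.491  0.1697 0.056 ] [0.5504 0.1708 0.056 ] trail [0.4912 0.0607 0.056 ] board end [0.4899 0.1666 0.05  ] [0.5596 0.1659 0.05  ]
```

The wrist camera puts the leading end at y≈0.170 and the board end at y≈0.166, so the overhang is about 4 mm. That calls for about 29 mm more.

Request:
{"op": "drive_tool", "data": {"plan": [0, 0.08, 0, 0, 0, 0.16, 0, 0, 0, 0.24, 0, 0, 0, 0.32, 0, 0, 0, 0.4, 0, 0, 0, 0.48, 0, 0, 0, 0.55, 0, 0, 0, 0.61, 0, 0, 0, 0.66, 0, 0, 0, 0.69, 0, 0, 0, 0.72, 0, 0, 0, 0.72, 0, 0, 0, 0.72, 0, 0]}}

```text
t: 7.1
eef_pos: [0.5218, 0.0836, 0.0534]
ee_rot: [-0.003, 1.0, 0.0, 0.0]
wrist_force: [0.1, -1.4, 0.1]
grip_width: -0.003
```

```bash
python3 - <<'E'
from bench import *
from h import *
import pickle
w=read_camera("wrist");pickle.dump(w,open("w5.pkl","wb"))
i=w["color"][:,:,::-1]
cv2.imwrite("pics/w5.png",cv2.resize(i[180:360,270:560],None,fx=2.7,fy=2.7,interpolation=cv2.INTER_CUBIC))
E
```

```text
(no output)
```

View pics/w5.png

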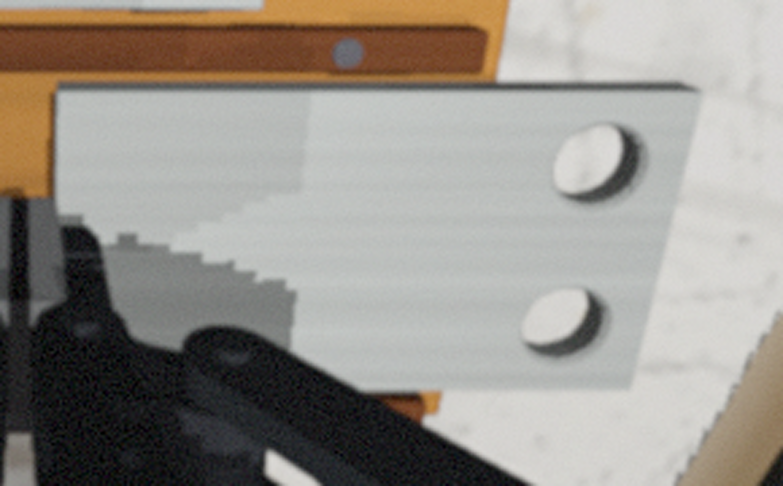

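Both holes now show the table beneath, at (596,162) and (562,322) in the crop. The leading corner is at (702,92) and the board end at about (493,78). I'll back off along the lane, then raise the hand and clear the view.

Request:
{"op": "drive_tool", "data": {"plan": [0, -0.2, 0, 0, 0, -0.5, 0, 0, 0, -0.8, 0, 0, 0, -0.8, 0.1, 0, 0, -0.8, 0.7, 0, 0, -0.8, 1.5, 0, 0, -0.8, 2.5, 0, 0, -0.8, 3.5, 0, 0, -1.3, 4.2, 0, 0, -2.2, 4.4, 0, 0, -3.2, 4.4, 0, 0, -4.2, 4.4, 0, 0, -5.0, 4.4, 0, 0, -5.4, 4.4, 0, 0, -5.4, 4.4, 0]}}

```text
t: 8.65
eef_pos: [0.5212, -0.1355, 0.2297]
ee_rot: [-0.0, 1.0, -0.0, 0.0]
wrist_force: [-0.2, 0.3, 0.2]
grip_width: -0.001
```

```bash
python3 - <<'E'
from bench import *
from h import *
import pickle
c=pickle.load(open("w5.pkl","rb"))
f=lambda x,y,z:ray(c,(x+.5)/2.7-.5+270,(y+.5)/2.7-.5+180,z).round(4)
print("lead",f(702,92,.056),f(633,388,.056),"trail",f(56,90,.056),"board end",f(494,78,.05),f(437,408,.05))
s=get_state();print(s["t"],s["wrist_force"],s["eef_pos"])
c=read_camera("top");im=c["color"][:,:,::-1]
cv2.imwrite("pics/t6.png",cv2.resize(im[150:260,150:300],None,fx=5,fy=5,interpolation=cv2.INTER_CUBIC))
d=read_camera("side");i2=d["color"][:,:,::-1]
cv2.imwrite("pics/s6.png",i2)
cv2.imwrite("pics/s6z.png",cv2.resize(i2[130:245,235:360],None,fx=5,fy=5,interpolation=cv2.INTER_CUBIC))
E
```

```text
lead [0.491  0.1982 0.056 ] [0.5499 0.1993 0.056 ] trail [0.4912 0.0892 0.056 ] board end [0.4906 0.1661 0.05  ] [0.5593 0.1664 0.05  ]
8.65 [-0.20124749  0.27484746  0.21758342] [ 0.52123824 -0.1355317   0.2297333 ]
```

View pics/t6.png

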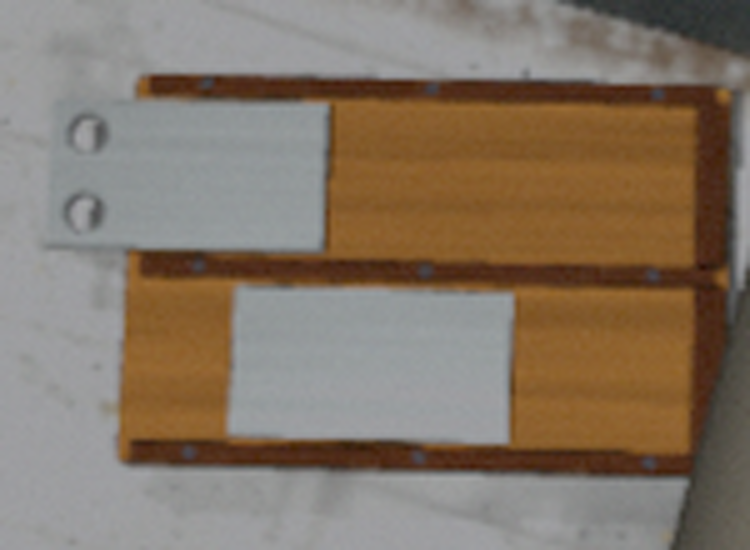

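View pics/s6.png

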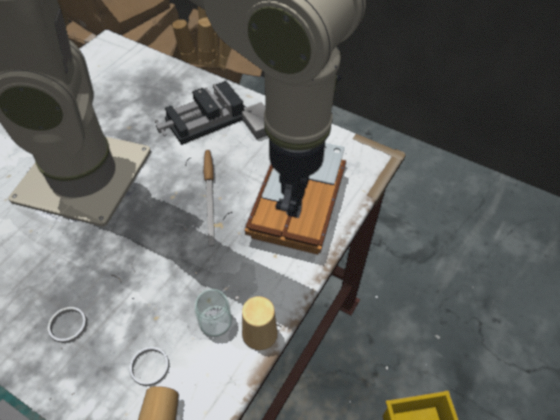

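View pics/s6z.png

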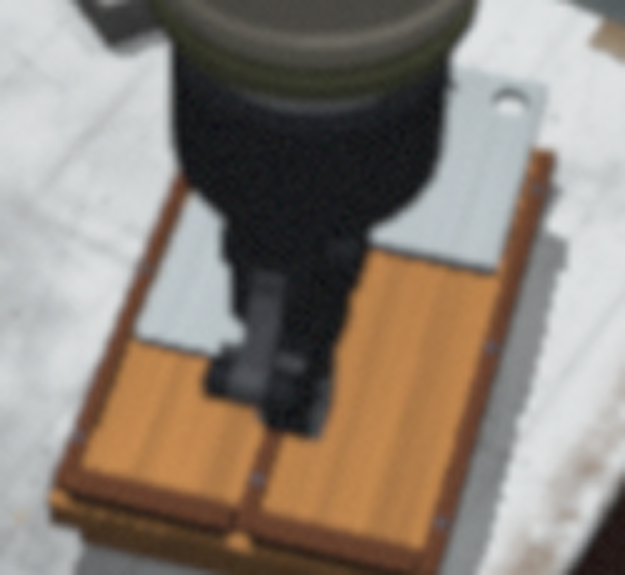

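The top view shows the trailing edge moved from column 474 to 330 in the same crop, about 57 mm, which gives an overhang of about 32 mm. The wrist camera gives 32–33 mm. The plain plate's corner is unchanged at (234,286), and the jar and cup haven't moved. The hand is clear at z = 0.23.

```bash
python3 -c "
from bench import *
print(finish_job())"
```

```text
the job is handed in; nothing more can be done
None
```

I pushed the holed plate along its lane with the shut fingertips, in two slow pushes. I then backed the hand off, raised it to z ≈ 0.23 m and handed the job in at about 8.7 s.

- **Overhang:** the wrist camera put it at 32–33 mm just before the hand backed off. The top view afterwards gave about 32 mm, so they agree. The accepted range is 22–44 mm.
- **Plate:** both holes hang clear. The plate looks flat and is along its lane within about 1 degree. I had no depth reading, so flatness is judged from the pictures only.
- **Other objects:** the plain plate, jar and cup show no visible movement in the pictures.
- **Forces:** the wrist readings at the end of each move were under 2 N.

No check failed or disagreed beyond the 2 mm calibration error.

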